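# Pack the specimen cold carrier

## Robot

A 7-joint arm with a two-finger parallel gripper is mounted at the origin on a cart in front of the work surface, level with it; the furniture and walls round the work are solid. World frame = base frame: x ahead of the robot, y to its left, z up, the work surface at z = 0. Lengths are in m, angles in rad, forces in N, time in s.
With the tool pointing down it reaches from about 0.35 to 0.9 m from the base axis. Payload 8.1 kg.
Tool frame: the origin (TCP) lies at the very end of the fingers, on their centre line; the grasp point (between the pads) lies grip_point_offset behind it (grip_point_offset is the distance from the TCP to the grasp point, in m); z points along the fingers, y is the direction in which the jaws open and shut (so a half turn about z gives the same grasp; the last joint's range is limited). The gripper opens to 92 mm and grips with 3 to 60 N. Pads are 19 mm wide; open, the fingers measure 130 mm over their backs; the gripper's body (75 mm by 190 mm) begins 47 mm behind the grasp point.
Start: joints at [-1.316, 0.434, 0.025, 1.573, -0.012, 1.134, -0.075], TCP at [0.219, 0.585, 0.227] pointing down, gripper open.
Joint ranges: [-2.62, 2.62], [-0.44, 2.09], [-1.27, 1.32], [0.08, 2.57], [-1.32, 4.46], [0.12, 2], [-2.74, 2.74]. Speed limits (rad/s): [2.22, 2.22, 3.01, 3.01, 3.14, 3.14, 3.14].

## Interface

Orientations are given as a rotation vector (axis times angle).
In Python, from cell import * gives the robot as it stands.
- The arm moves only by the tool drive_tool, never from a script. Its argument "increments" is a list of rows, each an object of numbers: "grip": the gripper's target within -1 to 1 (shut at 1, half-way at 0, fully open at -1); "tx", "ty", "tz": the shift along the world's x, y, z normalised to -1 to 1, where 1 is 400 mm; "turn": the turn about the world's z normalised to -1 to 1, where 1 is 60 degrees. In form: [{"grip": .., "tx": .., "ty": .., "tz": .., "turn": ..}, ...]. A call has 1 to 20 rows; each row is the pose to reach, as a shift and turn from the pose measured when the call began; what a row does not reach only later rows make up. A row lasts 1/10 s, in which the tool goes at most 50 mm and 8.59 degrees, less where a joint would pass 70% of its speed; a pose out of reach is approached as far as the arm can. A call with a number of a shift or a turn outside -1 to 1 is refused whole. A call with a gripper value outside its range is refused whole. The fingers move at their own pace and stop on an object; "newtons" is the grip in N (left out, the last holds). Time passes only in rows, so rows that repeat a pose let the fingers close. It gives the time, the measured TCP pose, the force and the opening at its end, in the units of the state.
- observe(): the state, without advancing time (a new reading comes with each control period).
- get_image(name): name is "scene" or "top" or "wrist"; returns the picture (384x512x3 uint8, red, green, blue); there is no depth.
- camera_info(name): a dict with "fx", "fy", "cx", "cy" (pixels), "distortion" ([k1, k2, p1, p2, k3] as OpenCV has them; the pictures are not rectified), "eye" and "rotation" of the camera in the world; the wrist camera has in their place "hand_eye" (4x4, takes a point from camera to tool coordinates, whose origin is the TCP and whose axes are the flange's). Camera axes: x right, y down, z forward; pixel columns grow to the right and rows downward; lengths in m; the calibration is good to about 2 mm. A picture is of the moment at which its call begins: read the wrist's pose just before it. camera_info takes no time and is no camera call.
- sign_off(): hands the job in, once; it reports no verdict.
The state is a dict: "clock": time; "joints": joint angles; "dq": joint speeds; "joint_efforts": joint torques, N m; "position": TCP position; "ee_rot": TCP orientation; "force": force on the tool from outside, world axes, zero at the start; "ft_torque": the same for the moment, N m; "width": opening from 0.0 (shut) to 1.0 (fully open).
Only numpy, scipy, OpenCV 4.12 (cv2) and the standard library are available. Lean on these libraries where they do the work, as an engineer would, in place of code of your own. Each camera call takes 0.05 s, during which the arm holds its last target. There are 200 camera calls.

## Task

Get the grey cold carrier ready for the courier: stand each of the two specimen pots near it upright, fully down, in the well whose collar has the colour of its lid, and lay the square temperature logger flat in the recess between the two wells, display up. Last, lay the blue ice brick across the lids of both pots, lengthwise along the carrier and centred on it, so that it bridges the logger. Keep the pots upright, drop nothing, and leave the amber bottle, the canister and the tape roll alone.

Things in the scene. Friction and masses are not known exactly. Their poses are not given: they have to be found in the camera images.
- pot_yellow: Specimen pot with a yellow screw lid, 62 mm tall: white tapering body about 55 mm wide, lid 62 mm across from 48 to 62 mm height. Origin: centre of the underside, z up. Loose, about 80 g; starts standing upright near the carrier (like pots farther left on the counter are not meant).
- pot_white: Specimen pot with an off-white screw lid, otherwise the same as the yellow-lidded one (62 mm tall, lid 62 mm across from 48 to 62 mm height). Origin: centre of the underside, z up. Loose, about 80 g; starts near the carrier.
- logger: Square white temperature logger, 62 x 62 x 17 mm, lying on its back with a grey display, one red and two blue buttons on top. Origin: centre of the underside, z up; x and y are parallel to its sides. Loose, about 70 g; all four sides are alike for gripping.
- ice_brick: Slim blue hard-shell ice brick, 60 mm (its x) by 200 mm (its y) by 22 mm (z), with low ribs on top and a small white filler cap at one end. Origin: centre of the underside; either way round is the same. Loose, about 240 g, stiff; grip it across the 60 mm at mid-length.
- carrier: Grey foam tray, 130 mm (its x) x 274 mm (its y) x 37 mm high, black foot rim and end loops, fixed. Origin: centre of its underside. Two round wells, 70 mm wide, at y = +82 and -82 mm, floor 12 mm above the origin. Between them, centred, a square recess 76 x 76 mm, sides along x and y, 4 mm deep, floor 33 mm above the origin. A pot in a well has its lid top (the brick's underside) at 74 mm.
- collar_yellow: Yellow ring, 85 mm across, 68 mm bore, 3 mm thick, fixed round the mouth of one of the carrier's two wells: the well for the yellow-lidded pot. It may be either well. Origin: on the well's axis at the ring's underside, 37 mm above the carrier's underside.
- collar_white: White ring of the same size fixed round the mouth of the other well: the well for the white-lidded pot. Origin as for the yellow ring.
- amber_bottle: Bystander: amber glass bottle with a black cap, 36 mm across, 85 mm tall, standing to the left. Origin: centre of its underside.
- canister: Bystander: white canister with a purple lid and coloured stripes, 40 mm across, 85 mm tall, standing to the right. Origin: centre of its underside.
- tape: Bystander: roll of blue tape, 63 mm across, 16 mm high, lying flat on the mat behind the carrier, to the right. Origin: centre of its underside.

How it is judged:
On the way:
1. both pots stand in their wells and the logger lies in the recess, with the ice brick not yet on the carrier (horizontal distance between pot_yellow and collar_yellow below 0.012 m and z of pot_yellow in the frame of carrier between 0.008 and 0.016 m and angle between each of pot_yellow, pot_white, logger's own z axis and vertical below 0.08 rad and horizontal distance between pot_white and collar_white below 0.012 m and z of pot_white in the frame of carrier between 0.008 and 0.016 m and x of logger in the frame of carrier between -0.012 and 0.012 m and y of logger in the frame of carrier between -0.012 and 0.012 m and z of logger in the frame of carrier between 0.029 and 0.0352 m and horizontal distance between ice_brick and carrier above 0.1 m), for 0.2 s.
At the end, for the whole second after the job is handed in: Pots in wells of their colour (within 12 mm, on the floor +-4 mm, tilt < 0.08); logger flat in the recess (12 mm, tilt < 0.08); brick flat on both lids (15 mm across, 20 mm along, +-5 mm height, 0.2 rad, tilt < 0.06); all released and at rest (horizontal distance between pot_yellow and collar_yellow below 0.012 m and z of pot_yellow in the frame of carrier between 0.008 and 0.016 m and angle between each of pot_yellow, pot_white, logger's own z axis and vertical below 0.08 rad and horizontal distance between pot_white and collar_white below 0.012 m and z of pot_white in the frame of carrier between 0.008 and 0.016 m and x of logger in the frame of carrier between -0.012 and 0.012 m and y of logger in the frame of carrier between -0.012 and 0.012 m and z of logger in the frame of carrier between 0.029 and 0.0352 m and x of ice_brick in the frame of carrier between -0.015 and 0.015 m and y of ice_brick in the frame of carrier between -0.02 and 0.02 m and z of ice_brick in the frame of carrier between 0.069 and 0.079 m and angle between ice_brick's own z axis and vertical below 0.06 rad and angle between the y axis of ice_brick and the y axis of carrier, either way round below 0.2 rad and linear speed of each of pot_yellow, pot_white, logger, ice_brick below 0.02 m/s); the robot touches nothing.
It fails at once if a pot is tipped by more than 0.6 rad (angle between any of pot_yellow, pot_white's own z axis and vertical above 0.6 rad).
It fails at once if a pot, the logger or the brick is dropped (faster than 0.9 m/s while not held: a fall of about 4 cm) ((contact force between the fingers and pot_yellow below 0.05 N and linear speed of pot_yellow above 0.9 m/s) or (contact force between the fingers and pot_white below 0.05 N and linear speed of pot_white above 0.9 m/s) or (contact force between the fingers and logger below 0.05 N and linear speed of logger above 0.9 m/s) or (contact force between the fingers and ice_brick below 0.05 N and linear speed of ice_brick above 0.9 m/s)).
It fails at once if the amber bottle, the canister or the tape roll is moved by more than 25 mm (distance of any of amber_bottle, canister, tape from where it was at the start of the episode above 0.025 m).
It also fails if it takes over 99 s, if anything falls off the work surface, if the arm or the gripper's body presses on something with over 40 N, if the wrist force passes 120 N, or if a joint passes its speed limit or range.

## Working session

There is one attempt and no reset: what is moved stays moved. The work goes in short steps, Python scripts to look and compute and a tool call to move; the robot and the scene stay as the last step left them, time stands still between calls to the robot, and variables do not carry over. Pictures are saved under pics/ and viewed, about 12 in all and at most 16, crops included, and the job is handed in when it is done.

Besides the shell and the picture viewer there is one more tool, called after "Emit:" by a JSON object that holds its "name" and its "arguments". drive_tool: Moves the arm, as the interface text tells. Its arguments: {"type":"object","properties":{"increments":{"type":"array","items":{"type":"object","properties":{"grip":{"type":"number"},"tx":{"type":"number"},"ty":{"type":"number"},"tz":{"type":"number"},"turn":{"type":"number"}}}},"newtons":{"type":"number"}},"required":["increments"]}

```bash
mkdir -p pics
cat > h.py <<'E'
from cell import *
import numpy as np, cv2
from scipy.spatial.transform import Rotation as R
def snap(n,f):
    s=observe(); im=get_image(n); cv2.imwrite('pics/'+f,cv2.cvtColor(im,cv2.COLOR_RGB2BGR)); return s,im
def cam(n,s=None):
    c=camera_info(n); K=np.array([[c['fx'],0,c['cx']],[0,c['fy'],c['cy']],[0,0,1]]); D=np.array(c['distortion'],float)
    if n=='wrist':
        H=np.array(c['hand_eye']); Rt=R.from_rotvec(s['ee_rot']).as_matrix()
        return K,D,Rt@H[:3,:3],Rt@H[:3,3]+np.array(s['position'])
    return K,D,np.array(c['rotation']).reshape(3,3),np.array(c['eye'])
def ray(C,uv,z):
    K,D,Ro,e=C
    p=cv2.undistortPoints(np.array(uv,float).reshape(-1,1,2),K,D)[:,0]
    d=np.c_[p,np.ones(len(p))]@Ro.T
    return e+d*((z-e[2])/d[:,2])[:,None]
def proj(C,P):
    K,D,Ro,e=C
    return cv2.projectPoints((np.array(P,float).reshape(-1,3)-e)@Ro,np.zeros(3),np.zeros(3),K,D)[0][:,0]
E
python3 - <<'E'
from h import *
for n in('scene','top'):
    snap(n,n+'1.png'); c=cam(n); print(n,c[3],c[2].round(3).tolist(),camera_info(n)['fx'])
print(observe()); import cell; print([x for x in dir(cell) if x[0]!='_'])
try: print(grip_point_offset)
except Exception as e: print(e)
print(camera_info('wrist'))
E
```

```text
Traceback (most recent call last):
  File "h.py", line 11, in cam
    return K,D,np.array(c['rotation']).reshape(3,3),np.array(c['eye'])
               ~~~~~~~~~~~~~~~~~~~~~~~~~~~~~~~^^^^^
ValueError: cannot reshape array of size 3 into shape (3,3)
```

```bash
python3 -c "
import cv2,numpy as np
a=cv2.imread('pics/top1.png');cv2.imwrite('pics/top1b.png',cv2.resize(a,(800,600),interpolation=2))"
```

```text
[ WARN:0@0.010] global loadsave.cpp:275 findDecoder imread_('pics/top1.png'): can't open/read file: check file path/integrity
Traceback (most recent call last):
cv2.error: OpenCV(4.12.0) /io/opencv/modules/imgproc/src/resize.cpp:4208: error: (-215:Assertion failed) !ssize.empty() in function 'resize'
```

View pics/scene1.png

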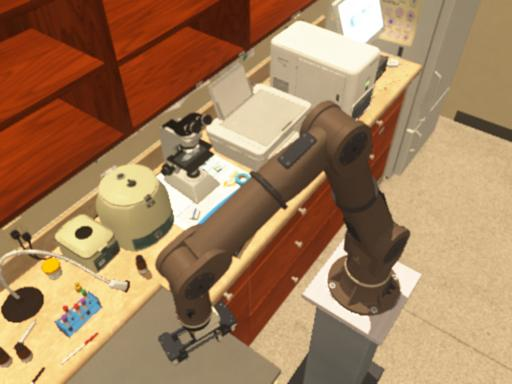

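The scene view is mostly blocked by the arm; a microscope and scale are on the counter, and the work area is behind the arm.

```bash
sed -i "s/np.array(c\['rotation'\]).reshape(3,3)/R.from_rotvec(c['rotation']).as_matrix()/" h.py
python3 - <<'E'
from h import *
for n in('scene','top'):
    s,im=snap(n,n+'1.png'); c=cam(n); print(n,c[3],c[2].round(3).tolist(),camera_info(n)['fx'])
cv2.imwrite('pics/top1b.png',cv2.resize(cv2.imread('pics/top1.png'),(800,600),interpolation=2))
print(observe()); import cell; print([x for x in dir(cell) if x[0]!='_'])
print(camera_info('wrist'))
E
```

```text
scene [-0.23632423  0.96516396  1.45111334] [[-0.805, -0.429, 0.41], [-0.593, 0.59, -0.548], [-0.007, -0.684, -0.729]] 479.9119755656017
top [ 0.44883553 -0.07268962  1.32147478] [[-0.0, -0.997, 0.075], [-1.0, -0.0, -0.001], [0.001, -0.075, -0.997]] 386.5245167715433
{'clock': 0.15, 'joints': array([-1.3156066 ,  0.43508467,  0.02497534,  1.57388536, -0.01157533,
        1.13399396, -0.07507856]), 'dq': array([ 1.44025200e-03, -2.24299248e-03,  4.86034349e-04, -2.34072384e-03,
       -2.42937425e-04,  5.60356381e-05,  3.11852587e-04]), 'joint_efforts': array([ 2.10827086e-03, -6.68264508e+01,  9.86059606e-01, -3.14695573e+01,
       -6.05196250e-02,  3.94273654e-02,  5.37521635e-05]), 'position': array([0.21879477, 0.5850377 , 0.22611282]), 'ee_rot': array([-5.59065305e-01, -3.09136208e+00,  1.92274027e-03]), 'force': array([-0.20746371, -0.07338424, -0.46639421]), 'ft_torque': array([-0.03845113,  0.02734592, -0.01718032]), 'width': 1.0008488722694233}
['PlanningError', 'camera_info', 'get_image', 'grip_point_offset', 'observe', 'sign_off']
{'fx': 278.051894283244, 'fy': 278.051894283244, 'cx': 256.68275634758464, 'cy': 192.31868989059666, 'distortion': array([-0.03804151,  0.        ,  0.        ,  0.        ,  0.        ]), 'hand_eye': array([[ 2.24820363e-04, -9.61618248e-01, -2.74390771e-01,
         7.55925747e-02],
       [ 9.99999875e-01,  3.38785074e-04, -3.67948144e-04,
        -8.12607189e-04],
       [ 4.46785148e-04, -2.74390654e-01,  9.61618203e-01,
        -1.58584187e-01],
       [ 0.00000000e+00,  0.00000000e+00,  0.00000000e+00,
         1.00000000e+00]])}
```

View pics/top1b.png

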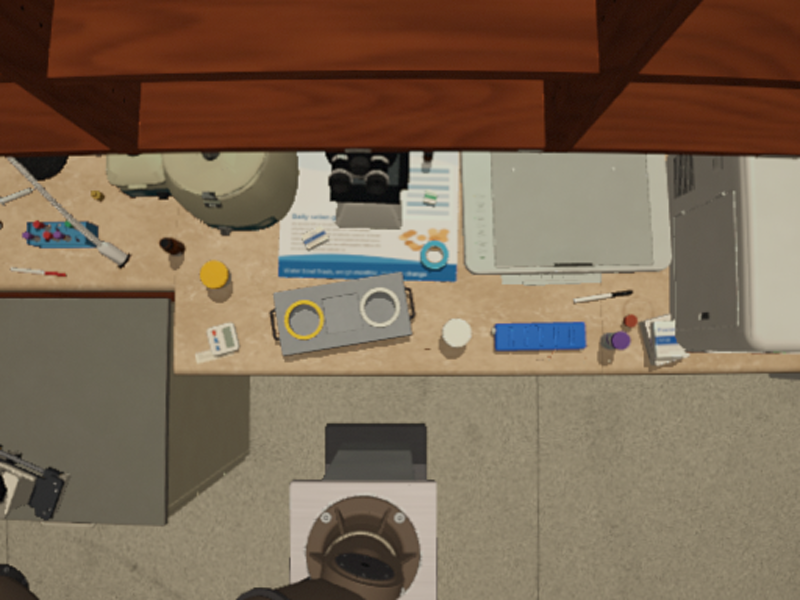

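Top view (800x600 px): yellow pot at (214,274), white pot (456,333), logger (223,340), brick (540,336), yellow collar (304,319), white collar (380,306), bottle (172,245), canister (617,340), tape (434,255).

```bash
cat > m1.py <<'E'
from h import *
print('gpo',grip_point_offset)
im=cv2.imread('pics/top1.png'); C=cam('top'); hsv=cv2.cvtColor(im,cv2.COLOR_BGR2HSV)
def blob(lo,hi,box,z,name):
    x0,y0,x1,y1=[int(v*.64) for v in box]
    m=cv2.inRange(hsv[y0:y1,x0:x1],lo,hi)
    cs=cv2.findContours(m,cv2.RETR_EXTERNAL,2)[0]; c=max(cs,key=cv2.contourArea)+[x0,y0]
    P=ray(C,c,z)[:,:2].astype(np.float32)
    r=cv2.minAreaRect(P*1000); print(name,np.round(r[0],1),np.round(r[1],1),round(r[2],1),'circ',np.round(cv2.minEnclosingCircle(P*1000),1) if 0 else cv2.minEnclosingCircle(P*1000))
Y=((18,120,120),(35,255,255)); W=((0,0,165),(180,60,255))
blob(*Y,(190,250,240,300),.062,'potY')
blob(*W,(435,310,480,355),.062,'potW')
blob(*W,(206,318,242,358),.017,'logger')
blob((100,150,60),(125,255,255),(480,310,600,360),.022,'brick')
blob(*Y,(275,290,335,345),.04,'colY')
blob(*W,(352,285,405,332),.04,'colW')
blob((0,0,80),(180,40,165),(270,270,416,360),.037,'carrier')
E
python3 m1.py
```

```text
gpo 0.0188
potY [598.2 314.8] [60.2 57.2] 1.3 circ ((597.6874389648438, 314.8285217285156), 31.411046981811523)
potW [ 474.9 -197.5] [58.8 55.4] 89.9 circ ((475.0384521484375, -197.53164672851562), 30.444759368896484)
logger [458.3 313.3] [64.7 75.9] 13.7 circ ((458.306884765625, 313.3238525390625), 46.881656646728516)
brick [ 467.  -381.4] [191.7  53.9] 89.9 circ ((468.6896057128906, -381.39935302734375), 99.13738250732422)
colY [501.9 125.8] [83.2 80.1] 0.5 circ ((502.47003173828125, 125.51995849609375), 42.32675552368164)
colW [530.2 -35.4] [79.9 83.1] 0.0 circ ((529.5048828125, -35.72711181640625), 43.1707878112793)
carrier [516.   43.4] [135.1 280.8] 9.5 circ ((517.1871948242188, 44.263465881347656), 151.8899688720703)
```

Emit:
{"name": "drive_tool", "arguments": {"increments": [{"tx": 0.75,"ty": -0.67,"tz": 0.05,"turn": 0.5,"grip": -1},{"tx": 0.75,"ty": -0.67,"tz": 0.05,"turn": 0.5,"grip": -1},{"tx": 0.75,"ty": -0.67,"tz": 0.05,"turn": 0.5,"grip": -1},{"tx": 0.75,"ty": -0.67,"tz": 0.05,"turn": 0.5,"grip": -1},{"tx": 0.75,"ty": -0.67,"tz": 0.05,"turn": 0.5,"grip": -1},{"tx": 0.75,"ty": -0.67,"tz": 0.05,"turn": 0.5,"grip": -1},{"tx": 0.75,"ty": -0.67,"tz": 0.05,"turn": 0.5,"grip": -1},{"tx": 0.75,"ty": -0.67,"tz": 0.05,"turn": 0.5,"grip": -1},{"tx": 0.75,"ty": -0.67,"tz": 0.05,"turn": 0.5,"grip": -1},{"tx": 0.75,"ty": -0.67,"tz": 0.05,"turn": 0.5,"grip": -1},{"tx": 0.75,"ty": -0.67,"tz": 0.05,"turn": 0.5,"grip": -1},{"tx": 0.75,"ty": -0.67,"tz": 0.05,"turn": 0.5,"grip": -1}]}}

```text
clock: 1.35
position: [0.5173, 0.3187, 0.2459]
ee_rot: [0.264, -3.13, 0.001]
force: [0.7, 0.3, -0.1]
width: 1.003
```

```bash
cat > m2.py <<'E'
from h import *
import sys,json
f=sys.argv[1]; s,im=snap('wrist',f); json.dump({k:np.array(s[k]).tolist() for k in('position','ee_rot','joints')},open('pics/'+f+'.json','w'))
Rt=R.from_rotvec(s['ee_rot']).as_matrix(); print(s['clock'],s['position'].round(4),'jaw',np.degrees(np.arctan2(Rt[1,1],Rt[0,1])).round(2),'zax',Rt[:,2].round(3),'j',s['joints'].round(2),s['force'].round(1),s['width'])
E
python3 m2.py w1.png
```

```text
1.35 [0.5173 0.3187 0.2459] jaw 99.66 zax [-0.001 -0.001 -1.   ] j [-0.66  0.39  0.03  1.59 -0.01  1.16  1.11] [ 0.7  0.3 -0.1] 1.002631529005913
```

View pics/w1.png

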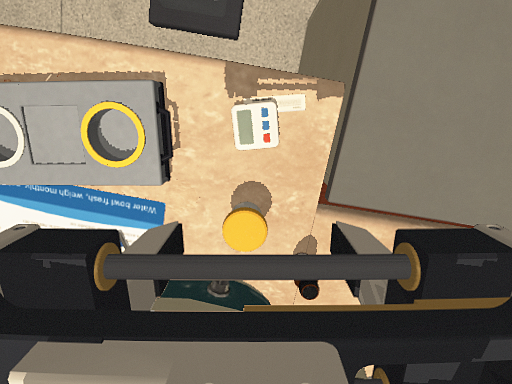

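The wrist view shows the logger at (256,124), the yellow lid at (245,230), the yellow collar at (113,134) and the bottle cap at (308,290).

```bash
cat > wm.py <<'E'
from h import *
import json
Y=((18,120,100),(35,255,255)); W=((0,0,165),(180,60,255)); B=((100,150,40),(125,255,255)); 
def meas(f,lo,hi,box,z,name):
    s=json.load(open('pics/'+f+'.json')); C=cam('wrist',s)
    im=cv2.imread('pics/'+f); hsv=cv2.cvtColor(im,cv2.COLOR_BGR2HSV)
    x0,y0,x1,y1=box; m=cv2.inRange(hsv[y0:y1,x0:x1],lo,hi)
    c=max(cv2.findContours(m,cv2.RETR_EXTERNAL,2)[0],key=cv2.contourArea)+[x0,y0]
    P=(ray(C,c,z)[:,:2]*1000).astype(np.float32); h=cv2.convexHull(P)
    r=cv2.minAreaRect(P); e=cv2.fitEllipse(h); cc=cv2.minEnclosingCircle(P)
    print(name,'rect',np.round(r[0],1),np.round(r[1],1),round(r[2],1),'ell',np.round(e[0],1),np.round(e[1],1),'circ',np.round(cc[0],1),round(cc[1],1))
E
python3 - <<'E'
from wm import *
f='w1.png'
meas(f,*Y,(215,200,275,256),.062,'potY')
meas(f,*Y,(75,90,155,175),.04,'colY')
meas(f,*W,(225,90,276,160),.017,'logger')
E
```

```text
potY rect [592.5 314.2] [63.4 59. ] 9.7 ell [592.8 314.8] [60.1 64.9] circ [592.7 314.5] 32.3
colY rect [500.  124.9] [83.8 83.7] 2.1 ell [500.  124.9] [84.4 84.7] circ [499.9 124.9] 42.6
logger rect [459.4 305.8] [61.2 59.6] 14.9 ell [458.  306.5] [72.6 77.7] circ [459.1 305.4] 39.6
```

Emit:
{"name": "drive_tool", "arguments": {"increments": [{"tx": 0.19,"ty": -0.01,"tz": -0.1,"grip": -1},{"tx": 0.19,"ty": -0.01,"tz": -0.1,"grip": -1},{"tx": 0.19,"ty": -0.01,"tz": -0.1,"grip": -1},{"tx": 0.19,"ty": -0.01,"tz": -0.1,"grip": -1},{"tx": 0.19,"ty": -0.01,"tz": -0.1,"grip": -1}]}}

```text
invalid input
```

```bash
python3 m2.py w2.png
python3 - <<'E'
from wm import *
f='w2.png'
meas(f,*Y,(180,60,330,256),.062,'potY')
E
```

```text
1.4 [0.5175 0.3186 0.246 ] jaw 99.66 zax [-0.    -0.001 -1.   ] j [-0.66  0.39  0.03  1.59 -0.01  1.16  1.11] [-0.2 -1.  -0.7] 0.9976779365400019
potY rect [592.7 315.3] [59.  64.1] 80.7 ell [592.9 314.8] [60.  64.8] circ [592.6 314.8] 32.3
```

View pics/w2.png

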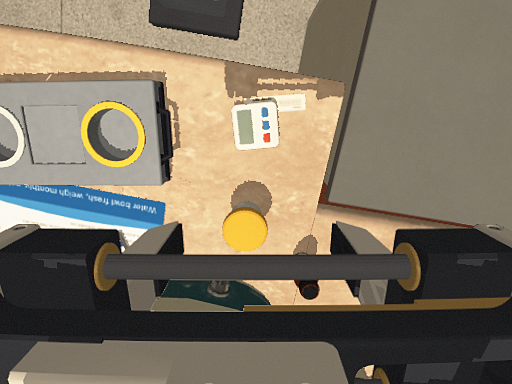

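The move was refused, so this is the same view as before. A missing "turn" is the likely reason, and I'll give all the keys from here on.

Emit:
{"name": "drive_tool", "arguments": {"increments": [{"tx": 0.19,"ty": -0.01,"tz": -0.1,"turn": 0,"grip": -1},{"tx": 0.19,"ty": -0.01,"tz": -0.1,"turn": 0,"grip": -1},{"tx": 0.19,"ty": -0.01,"tz": -0.1,"turn": 0,"grip": -1},{"tx": 0.19,"ty": -0.01,"tz": -0.1,"turn": 0,"grip": -1},{"tx": 0.19,"ty": -0.01,"tz": -0.1,"turn": 0,"grip": -1}]}}

```text
clock: 1.95
position: [0.5926, 0.3157, 0.2067]
ee_rot: [0.267, -3.13, -0.0]
force: [-0.4, 0.4, 1.2]
width: 1.0
```

```bash
python3 m2.py w3.png
python3 - <<'E'
from wm import *
f='w3.png'
meas(f,*Y,(160,60,350,270),.062,'potY')
E
```

```text
1.95 [0.5926 0.3157 0.2067] jaw 99.74 zax [-0.  0. -1.] j [-0.6   0.53  0.05  1.47 -0.03  1.14  1.19] [-0.4  0.4  1.2] 0.9995259231240745
potY rect [594.  314.6] [61.5 59.8] 9.8 ell [594. 315.] [59.9 62.4] circ [593.9 315.3] 31.2
```

Emit:
{"name": "drive_tool", "arguments": {"increments": [{"tx": 0,"ty": 0,"tz": -0.12,"turn": 0,"grip": -1},{"tx": 0,"ty": 0,"tz": -0.24,"turn": 0,"grip": -1},{"tx": 0,"ty": 0,"tz": -0.32,"turn": 0,"grip": -1},{"tx": 0,"ty": 0,"tz": -0.38,"turn": 0,"grip": -1},{"tx": 0,"ty": 0,"tz": -0.42,"turn": 0,"grip": -1},{"tx": 0,"ty": 0,"tz": -0.42,"turn": 0,"grip": -1},{"tx": 0,"ty": 0,"tz": -0.42,"turn": 0,"grip": -1},{"tx": 0,"ty": 0,"tz": -0.42,"turn": 0,"grip": 0},{"tx": 0,"ty": 0,"tz": -0.42,"turn": 0,"grip": 0},{"tx": 0,"ty": 0,"tz": -0.42,"turn": 0,"grip": 1},{"tx": 0,"ty": 0,"tz": -0.42,"turn": 0,"grip": 1},{"tx": 0,"ty": 0,"tz": -0.42,"turn": 0,"grip": 1},{"tx": 0,"ty": 0,"tz": -0.42,"turn": 0,"grip": 1},{"tx": 0,"ty": 0,"tz": -0.42,"turn": 0,"grip": 1},{"tx": 0,"ty": 0,"tz": -0.42,"turn": 0,"grip": 1}], "newtons": 20}}

```text
clock: 3.5
position: [0.5929, 0.3157, 0.0394]
ee_rot: [-0.267, 3.13, 0.001]
force: [-1.5, -1.6, 5.7]
width: 0.671
```

Emit:
{"name": "drive_tool", "arguments": {"increments": [{"tx": 0,"ty": 0,"tz": 0.08,"turn": 0,"grip": 1},{"tx": 0,"ty": 0,"tz": 0.18,"turn": 0,"grip": 1},{"tx": -0.03,"ty": -0.06,"tz": 0.2,"turn": 0,"grip": 1},{"tx": -0.07,"ty": -0.14,"tz": 0.2,"turn": 0,"grip": 1},{"tx": -0.11,"ty": -0.22,"tz": 0.2,"turn": 0,"grip": 1},{"tx": -0.15,"ty": -0.3,"tz": 0.2,"turn": 0,"grip": 1},{"tx": -0.19,"ty": -0.39,"tz": 0.2,"turn": 0,"grip": 1},{"tx": -0.22,"ty": -0.45,"tz": 0.2,"turn": 0,"grip": 1},{"tx": -0.2325,"ty": -0.477,"tz": 0.2,"turn": 0,"grip": 1},{"tx": -0.2325,"ty": -0.477,"tz": 0.2,"turn": 0,"grip": 1},{"tx": -0.2325,"ty": -0.477,"tz": 0.18,"turn": 0,"grip": 1},{"tx": -0.2325,"ty": -0.477,"tz": 0.18,"turn": 0,"grip": 1}]}}

```text
clock: 4.7
position: [0.4999, 0.1265, 0.1103]
ee_rot: [0.27, -3.13, -0.001]
force: [-0.3, -0.5, -1.6]
width: 0.673
```

```bash
python3 m2.py w4.png
python3 - <<'E'
from h import *
snap('top','top2.png'); a=cv2.imread('pics/top2.png')[150:250,150:300]
b=cv2.imread('pics/w4.png'); cv2.imwrite('pics/c4.png',np.hstack([b,cv2.resize(a,None,fx=1.9,fy=3.84)[:384,:285]]))
E
```

```text
4.7 [0.4999 0.1265 0.1103] jaw 99.85 zax [-0.     0.001 -1.   ] j [-0.38  0.39  0.04  1.98 -0.02  0.77  1.41] [-0.3 -0.5 -1.6] 0.6733738123614914
```

View pics/c4.png

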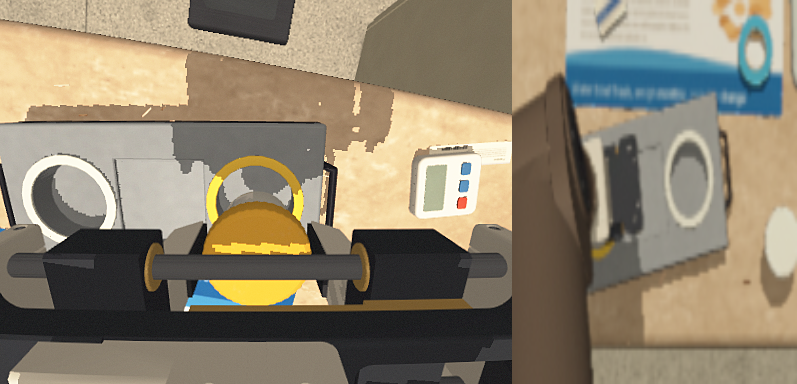

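Pot held level above the yellow well. Wrist view: collar at (255,205), white collar (69,197), logger (446,185). I'll measure those before lowering.

Run:
```python
from wm import *
f='w4.png'
meas(f,*W,(15,145,125,245),.04,'colW')
meas(f,*W,(400,148,475,220),.017,'logger')
s=json.load(open('pics/w4.png.json'));C=cam('wrist',s)
# yellow collar visible upper arc
hsv=cv2.cvtColor(cv2.imread('pics/w4.png'),cv2.COLOR_BGR2HSV);m=cv2.inRange(hsv,(18,120,60),(35,255,255));pts=[]
for u in range(208,304,2):
    r=np.nonzero(m[140:205,u])[0]
    if len(r):pts.append((u,140+r[0]))
P=ray(C,pts,.04)[:,:2]*1000
A=np.c_[2*P,np.ones(len(P))];x=np.linalg.lstsq(A,(P**2).sum(1),rcond=None)[0];print('colY',x[:2],np.sqrt(x[2]+x[0]**2+x[1]**2))
```

```text
colW rect [522.2 -36.7] [ 91.2 109.9] 9.3 ell [514.4 -38.1] [108.6 125.7] circ [512.  -38.2] 65.2
logger rect [459.2 303.6] [61.3 60.9] 14.9 ell [459.9 304.6] [70.8 82. ] circ [459.7 304. ] 40.0
colY [500.46528778 124.75583627] 42.16148249818417
```

Emit:
{"name": "drive_tool", "arguments": {"increments": [{"tx": 0,"ty": -0.004,"tz": 0,"turn": 0,"grip": 1},{"tx": 0,"ty": -0.004,"tz": -0.05,"turn": 0,"grip": 1},{"tx": 0,"ty": -0.004,"tz": -0.1,"turn": 0,"grip": 1},{"tx": 0,"ty": -0.004,"tz": -0.13,"turn": 0,"grip": 1},{"tx": 0,"ty": -0.004,"tz": -0.144,"turn": 0,"grip": 1},{"tx": 0,"ty": -0.004,"tz": -0.146,"turn": 0,"grip": 1},{"tx": 0,"ty": -0.004,"tz": -0.146,"turn": 0,"grip": 1},{"tx": 0,"ty": -0.004,"tz": -0.146,"turn": 0,"grip": 1}]}}

```text
clock: 5.6
position: [0.5005, 0.1248, 0.0531]
ee_rot: [-0.269, 3.129, 0.002]
force: [0.4, -0.3, 0.1]
width: 0.668
```

Emit:
{"name": "drive_tool", "arguments": {"increments": [{"tx": 0,"ty": 0,"tz": -0.003,"turn": 0,"grip": 1},{"tx": 0,"ty": 0,"tz": -0.005,"turn": 0,"grip": 1},{"tx": 0,"ty": 0,"tz": -0.005,"turn": 0,"grip": 1},{"tx": 0,"ty": 0,"tz": -0.005,"turn": 0,"grip": 0.1},{"tx": 0,"ty": 0,"tz": -0.005,"turn": 0,"grip": -0.3},{"tx": 0,"ty": 0,"tz": -0.005,"turn": 0,"grip": -1},{"tx": 0,"ty": 0,"tz": -0.005,"turn": 0,"grip": -1},{"tx": 0,"ty": 0,"tz": -0.005,"turn": 0,"grip": -1},{"tx": 0,"ty": 0,"tz": -0.005,"turn": 0,"grip": -1},{"tx": 0,"ty": 0,"tz": 0.06,"turn": 0,"grip": -1},{"tx": 0,"ty": 0,"tz": 0.16,"turn": 0,"grip": -1},{"tx": 0,"ty": 0,"tz": 0.28,"turn": 0,"grip": -1},{"tx": 0,"ty": -0.1,"tz": 0.36,"turn": 0,"grip": -1},{"tx": 0,"ty": -0.2,"tz": 0.38,"turn": 0,"grip": -1},{"tx": 0,"ty": -0.3,"tz": 0.38,"turn": 0,"grip": -1},{"tx": 0,"ty": -0.3,"tz": 0.38,"turn": 0,"grip": -1},{"tx": 0,"ty": -0.3,"tz": 0.38,"turn": 0,"grip": -1}]}}

```text
clock: 7.3
position: [0.5003, 0.0039, 0.2052]
ee_rot: [-0.265, 3.129, 0.002]
force: [0.3, 1.1, 0.3]
width: 0.999
```

```bash
python3 m2.py w5.png
```

```text
7.3 [0.5003 0.0039 0.2052] jaw 99.7 zax [ 0.001  0.001 -1.   ] j [-0.19  0.25  0.1   1.91 -0.03  0.98  1.66] [0.3 1.1 0.3] 0.99946999174094
```

View pics/w5.png

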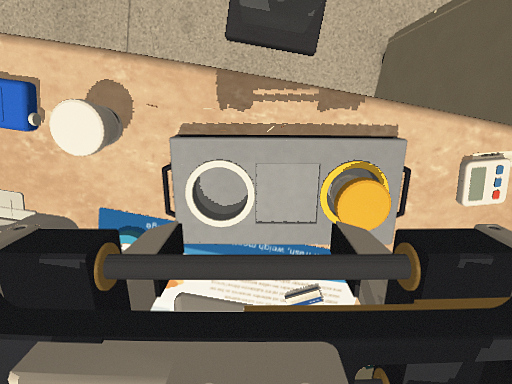

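The yellow lid sits at (360,204), over its collar. The white collar is at (220,193), the white pot lid at (84,127) and the recess at (288,193).

Run:
```python
from wm import *
f='w5.png'; W2=((0,0,200),(180,45,255))
meas(f,*W2,(178,150,262,235),.04,'colW')
meas(f,*W2,(40,90,125,165),.062,'potW')
meas(f,(18,190,120),(26,255,255),(320,176,400,232),.074,'potY in well')
# recess via edges
```

```text
colW rect [527.2 -37.3] [82.3 84.1] 9.6 ell [527.2 -37.3] [83.5 83.9] circ [527.1 -37.2] 42.3
potW rect [ 472.4 -198.3] [58.4 58.1] 66.4 ell [ 472.2 -198.3] [58.4 59.2] circ [ 472.2 -198.6] 29.9
potY in well rect [504.2 120.3] [58.9 68.8] 29.1 ell [500.9 123.3] [59.2 70.5] circ [498.  118.9] 36.7
```

Emit:
{"name": "drive_tool", "arguments": {"increments": [{"tx": -0.015,"ty": -0.1,"tz": 0,"turn": 0,"grip": -1},{"tx": -0.03,"ty": -0.22,"tz": 0,"turn": 0,"grip": -1},{"tx": -0.05,"ty": -0.34,"tz": 0,"turn": 0,"grip": -1},{"tx": -0.068,"ty": -0.45,"tz": -0.02,"turn": 0,"grip": -1},{"tx": -0.068,"ty": -0.505,"tz": -0.06,"turn": 0,"grip": -1},{"tx": -0.068,"ty": -0.505,"tz": -0.12,"turn": 0,"grip": -1},{"tx": -0.068,"ty": -0.505,"tz": -0.2,"turn": 0,"grip": -1},{"tx": -0.068,"ty": -0.505,"tz": -0.28,"turn": 0,"grip": -1},{"tx": -0.068,"ty": -0.505,"tz": -0.35,"turn": 0,"grip": -1},{"tx": -0.068,"ty": -0.505,"tz": -0.4,"turn": 0,"grip": -1},{"tx": -0.068,"ty": -0.505,"tz": -0.415,"turn": 0,"grip": -1},{"tx": -0.068,"ty": -0.505,"tz": -0.415,"turn": 0,"grip": -1},{"tx": -0.068,"ty": -0.505,"tz": -0.415,"turn": 0,"grip": 0},{"tx": -0.068,"ty": -0.505,"tz": -0.415,"turn": 0,"grip": 0},{"tx": -0.068,"ty": -0.505,"tz": -0.415,"turn": 0,"grip": 1},{"tx": -0.068,"ty": -0.505,"tz": -0.415,"turn": 0,"grip": 1},{"tx": -0.068,"ty": -0.505,"tz": -0.415,"turn": 0,"grip": 1},{"tx": -0.068,"ty": -0.505,"tz": -0.415,"turn": 0,"grip": 1},{"tx": -0.068,"ty": -0.505,"tz": -0.415,"turn": 0,"grip": 1},{"tx": -0.068,"ty": -0.505,"tz": -0.415,"turn": 0,"grip": 1}], "newtons": 20}}

```text
clock: 9.35
position: [0.4735, -0.1971, 0.0396]
ee_rot: [-0.269, 3.128, 0.002]
force: [-1.2, 0.8, 6.1]
width: 0.668
```

Emit:
{"name": "drive_tool", "arguments": {"increments": [{"tx": 0,"ty": 0,"tz": 0.08,"turn": 0,"grip": 1},{"tx": 0,"ty": 0,"tz": 0.18,"turn": 0,"grip": 1},{"tx": 0.02,"ty": 0.06,"tz": 0.2,"turn": 0,"grip": 1},{"tx": 0.05,"ty": 0.14,"tz": 0.2,"turn": 0,"grip": 1},{"tx": 0.08,"ty": 0.22,"tz": 0.2,"turn": 0,"grip": 1},{"tx": 0.11,"ty": 0.31,"tz": 0.2,"turn": 0,"grip": 1},{"tx": 0.13,"ty": 0.38,"tz": 0.2,"turn": 0,"grip": 1},{"tx": 0.135,"ty": 0.4,"tz": 0.2,"turn": 0,"grip": 1},{"tx": 0.135,"ty": 0.4,"tz": 0.18,"turn": 0,"grip": 1},{"tx": 0.135,"ty": 0.4,"tz": 0.16,"turn": 0,"grip": 1},{"tx": 0.135,"ty": 0.4,"tz": 0.16,"turn": 0,"grip": 1}]}}

```text
clock: 10.45
position: [0.526, -0.0388, 0.1021]
ee_rot: [0.265, -3.129, -0.001]
force: [0.1, 0.3, -0.9]
width: 0.67
```

```bash
python3 m2.py w6.png
python3 - <<'E'
from wm import *
meas('w6.png',(18,190,120),(26,255,255),(350,120,480,256),.074,'potY in well')
E
```

```text
10.45 [ 0.526  -0.0388  0.1021] jaw 99.68 zax [-0.001  0.    -1.   ] j [-0.15  0.42  0.16  1.96 -0.09  0.76  1.81] [ 0.1  0.3 -0.9] 0.6695838657201673
potY in well rect [489.9  99.8] [22.5 43.8] 47.9 ell [491.5 101.6] [26.6 43.5] circ [490.1 100. ] 22.1
```

View pics/w6.png

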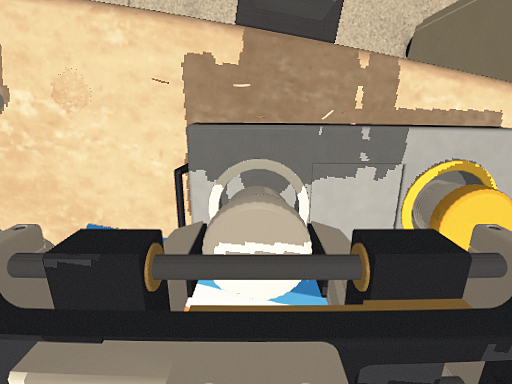

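The pot is over the white collar (258,205). Next: lower it, release and rise.

Emit:
{"name": "drive_tool", "arguments": {"increments": [{"tx": 0.004,"ty": 0.004,"tz": 0,"turn": 0,"grip": 1},{"tx": 0.004,"ty": 0.004,"tz": -0.05,"turn": 0,"grip": 1},{"tx": 0.004,"ty": 0.004,"tz": -0.09,"turn": 0,"grip": 1},{"tx": 0.004,"ty": 0.004,"tz": -0.115,"turn": 0,"grip": 1},{"tx": 0.004,"ty": 0.004,"tz": -0.124,"turn": 0,"grip": 1},{"tx": 0.004,"ty": 0.004,"tz": -0.128,"turn": 0,"grip": 1},{"tx": 0.004,"ty": 0.004,"tz": -0.128,"turn": 0,"grip": 1},{"tx": 0.004,"ty": 0.004,"tz": -0.128,"turn": 0,"grip": 1},{"tx": 0.004,"ty": 0.004,"tz": -0.128,"turn": 0,"grip": 0.1},{"tx": 0.004,"ty": 0.004,"tz": -0.128,"turn": 0,"grip": -0.3},{"tx": 0.004,"ty": 0.004,"tz": -0.128,"turn": 0,"grip": -1},{"tx": 0.004,"ty": 0.004,"tz": -0.128,"turn": 0,"grip": -1},{"tx": 0.004,"ty": 0.004,"tz": -0.128,"turn": 0,"grip": -1},{"tx": 0.004,"ty": 0.004,"tz": -0.128,"turn": 0,"grip": -1},{"tx": 0.004,"ty": 0.004,"tz": -0.06,"turn": 0,"grip": -1},{"tx": 0.004,"ty": 0.004,"tz": 0.06,"turn": 0,"grip": -1},{"tx": 0.004,"ty": 0.004,"tz": 0.18,"turn": 0,"grip": -1},{"tx": 0.004,"ty": 0.004,"tz": 0.27,"turn": 0,"grip": -1},{"tx": 0.004,"ty": 0.004,"tz": 0.27,"turn": 0,"grip": -1}]}}

```text
clock: 12.4
position: [0.531, -0.0373, 0.2158]
ee_rot: [-0.264, 3.122, 0.001]
force: [0.1, -0.1, 0.4]
width: 1.004
```

Emit:
{"name": "drive_tool", "arguments": {"increments": [{"tx": -0.02,"ty": 0.11,"tz": 0,"turn": -0.14,"grip": -1},{"tx": -0.04,"ty": 0.22,"tz": 0,"turn": -0.28,"grip": -1},{"tx": -0.06,"ty": 0.34,"tz": 0,"turn": -0.42,"grip": -1},{"tx": -0.09,"ty": 0.45,"tz": 0,"turn": -0.56,"grip": -1},{"tx": -0.12,"ty": 0.56,"tz": 0,"turn": -0.7,"grip": -1},{"tx": -0.15,"ty": 0.67,"tz": 0,"turn": -0.84,"grip": -1},{"tx": -0.17,"ty": 0.78,"tz": 0,"turn": -0.97,"grip": -1},{"tx": -0.18,"ty": 0.855,"tz": 0,"turn": -1,"grip": -1},{"tx": -0.18,"ty": 0.855,"tz": 0,"turn": -1,"grip": -1},{"tx": -0.18,"ty": 0.855,"tz": 0,"turn": -1,"grip": -1}]}}

```text
clock: 13.4
position: [0.4582, 0.3054, 0.2149]
ee_rot: [1.328, 2.839, -0.009]
force: [-0.2, -1.3, 0.7]
width: 1.001
```

Emit:
{"name": "drive_tool", "arguments": {"increments": [{"tx": 0,"ty": 0,"tz": 0,"turn": -0.14,"grip": -1},{"tx": 0,"ty": 0,"tz": 0,"turn": -0.28,"grip": -1},{"tx": 0,"ty": 0,"tz": 0,"turn": -0.41,"grip": -1},{"tx": 0,"ty": 0,"tz": 0,"turn": -0.41,"grip": -1},{"tx": 0,"ty": 0,"tz": 0,"turn": -0.41,"grip": -1}]}}

```text
clock: 13.9
position: [0.4585, 0.3041, 0.2148]
ee_rot: [1.9, 2.494, -0.012]
force: [-0.1, -1.1, -0.5]
width: 0.997
```

```bash
python3 m2.py w7.png
```

```text
13.9 [0.4585 0.3041 0.2148] jaw 15.41 zax [ 0.001 -0.01  -1.   ] j [-0.92  0.33  0.31  1.79 -0.1   1.05 -0.31] [-0.1 -1.1 -0.5] 0.9972766942726459
```

View pics/w7.png

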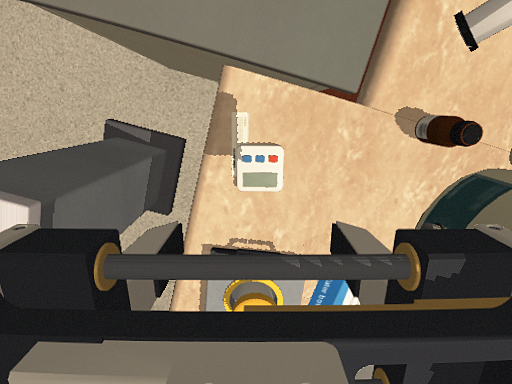

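The logger is at (260,167), with a paper strip beside it at (240,125). The view is square to it.

Run:
```python
from wm import *
meas('w7.png',*W,(237,143,290,200),.017,'logger')
meas('w7.png',(0,0,150),(180,80,255),(237,143,290,200),.017,'logger')
```

```text
logger rect [459.6 307. ] [59.7 59.8] 14.5 ell [459.1 307.4] [65.9 92.5] circ [459.3 307.2] 39.0
logger rect [460.1 308.2] [60.9 63.4] 14.3 ell [458.3 308.1] [78.5 82.1] circ [458.8 308.6] 41.0
```

Emit:
{"name": "drive_tool", "arguments": {"increments": [{"tx": 0,"ty": 0.005,"tz": -0.12,"turn": -0.013,"grip": -1},{"tx": 0,"ty": 0.005,"tz": -0.24,"turn": -0.013,"grip": -1},{"tx": 0,"ty": 0.005,"tz": -0.34,"turn": -0.013,"grip": -1},{"tx": 0,"ty": 0.005,"tz": -0.42,"turn": -0.013,"grip": -1},{"tx": 0,"ty": 0.005,"tz": -0.48,"turn": -0.013,"grip": -1},{"tx": 0,"ty": 0.005,"tz": -0.51,"turn": -0.013,"grip": -1},{"tx": 0,"ty": 0.005,"tz": -0.522,"turn": -0.013,"grip": -1},{"tx": 0,"ty": 0.005,"tz": -0.522,"turn": -0.013,"grip": -1},{"tx": 0,"ty": 0.005,"tz": -0.522,"turn": -0.013,"grip": -1},{"tx": 0,"ty": 0.005,"tz": -0.522,"turn": -0.013,"grip": 0},{"tx": 0,"ty": 0.005,"tz": -0.522,"turn": -0.013,"grip": 0},{"tx": 0,"ty": 0.005,"tz": -0.522,"turn": -0.013,"grip": 1},{"tx": 0,"ty": 0.005,"tz": -0.522,"turn": -0.013,"grip": 1},{"tx": 0,"ty": 0.005,"tz": -0.522,"turn": -0.013,"grip": 1},{"tx": 0,"ty": 0.005,"tz": -0.522,"turn": -0.013,"grip": 1},{"tx": 0,"ty": 0.005,"tz": -0.522,"turn": -0.013,"grip": 1},{"tx": 0,"ty": 0.005,"tz": -0.522,"turn": -0.013,"grip": 1}], "newtons": 20}}

```text
clock: 15.65
position: [0.4587, 0.3066, 0.0063]
ee_rot: [1.917, 2.481, -0.01]
force: [0.3, -0.0, 4.7]
width: 0.671
```

Emit:
{"name": "drive_tool", "arguments": {"increments": [{"tx": 0,"ty": 0,"tz": 0.08,"turn": 0,"grip": 1},{"tx": 0,"ty": 0,"tz": 0.18,"turn": 0,"grip": 1},{"tx": 0,"ty": 0,"tz": 0.27,"turn": -0.04,"grip": 1},{"tx": 0.02,"ty": -0.08,"tz": 0.3,"turn": -0.087,"grip": 1},{"tx": 0.04,"ty": -0.17,"tz": 0.3,"turn": -0.087,"grip": 1},{"tx": 0.06,"ty": -0.27,"tz": 0.3,"turn": -0.087,"grip": 1},{"tx": 0.08,"ty": -0.37,"tz": 0.3,"turn": -0.087,"grip": 1},{"tx": 0.1,"ty": -0.47,"tz": 0.3,"turn": -0.087,"grip": 1},{"tx": 0.12,"ty": -0.56,"tz": 0.3,"turn": -0.087,"grip": 1},{"tx": 0.13,"ty": -0.63,"tz": 0.3,"turn": -0.087,"grip": 1},{"tx": 0.138,"ty": -0.657,"tz": 0.3,"turn": -0.087,"grip": 1},{"tx": 0.138,"ty": -0.657,"tz": 0.3,"turn": -0.087,"grip": 1},{"tx": 0.138,"ty": -0.657,"tz": 0.3,"turn": -0.087,"grip": 1}]}}

```text
clock: 16.95
position: [0.5136, 0.0452, 0.126]
ee_rot: [2.027, 2.393, -0.011]
force: [-0.3, 0.3, -0.1]
width: 0.673
```

```bash
python3 m2.py w8.png
```

```text
16.95 [0.5136 0.0452 0.126 ] jaw 9.47 zax [-0.001 -0.009 -1.   ] j [-0.47  0.38  0.36  1.98 -0.17  0.81  0.15] [-0.3  0.3 -0.1] 0.673094253436056
```

View pics/w8.png

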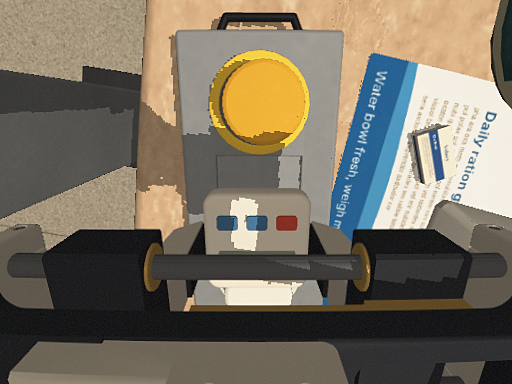

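The logger is held level and square above the recess. Its front edge runs along row ~189, columns 205-310. The yellow lid is at (263,100), centred in its collar.

Run:
```python
from wm import *
s=json.load(open('pics/w8.png.json'));C=cam('wrist',s)
a=np.radians(99.4);ay=np.array([np.cos(a),np.sin(a)])
P=ray(C,[(225,188),(255,188),(290,188)],.1367)[:,:2]
print('front edge from tcp along carrier y',((P-np.array(s['position'])[:2])@ay*1000).round(1))
P=ray(C,[(217,155),(302,155),(217,180),(302,180)],.037)[:,:2]
print('recess +y edge/corners in carrier frame', ((P-[.5138,.0438])@np.array([[np.sin(a),-np.cos(a)],ay]).T*1000).round(1))
meas('w8.png',(18,190,160),(30,255,255),(215,55,312,147),.074,'lidY')
```

```text
front edge from tcp along carrier y [34.4 34.5 34.5]
recess +y edge/corners in carrier frame [[-37.5  38.6]
 [ 38.4  38.8]
 [-38.3  15.6]
 [ 39.4  15.8]]
lidY rect [502.3 128.5] [59.9 53.5] 15.3 ell [503.1 126.2] [57.8 60.4] circ [503.2 125.4] 30.2
```

Emit:
{"name": "drive_tool", "arguments": {"increments": [{"tx": 0.002,"ty": -0.011,"tz": -0.03,"turn": 0,"grip": 1},{"tx": 0.002,"ty": -0.011,"tz": -0.08,"turn": 0,"grip": 1},{"tx": 0.002,"ty": -0.011,"tz": -0.13,"turn": 0,"grip": 1},{"tx": 0.002,"ty": -0.011,"tz": -0.17,"turn": 0,"grip": 1},{"tx": 0.002,"ty": -0.011,"tz": -0.2,"turn": 0,"grip": 1},{"tx": 0.002,"ty": -0.011,"tz": -0.211,"turn": 0,"grip": 1},{"tx": 0.002,"ty": -0.011,"tz": -0.213,"turn": 0,"grip": 1},{"tx": 0.002,"ty": -0.011,"tz": -0.213,"turn": 0,"grip": 1},{"tx": 0.002,"ty": -0.011,"tz": -0.213,"turn": 0,"grip": 1}]}}

```text
clock: 17.9
position: [0.5149, 0.0414, 0.0414]
ee_rot: [2.025, 2.394, -0.009]
force: [-0.0, 0.8, -1.1]
width: 0.675
```

Emit:
{"name": "drive_tool", "arguments": {"increments": [{"tx": 0,"ty": 0,"tz": -0.003,"turn": 0,"grip": 1},{"tx": 0,"ty": 0,"tz": -0.005,"turn": 0,"grip": 1},{"tx": 0,"ty": 0,"tz": -0.005,"turn": 0,"grip": 1},{"tx": 0,"ty": 0,"tz": -0.005,"turn": 0,"grip": 0.1},{"tx": 0,"ty": 0,"tz": -0.005,"turn": 0,"grip": -0.3},{"tx": 0,"ty": 0,"tz": -0.005,"turn": 0,"grip": -1},{"tx": 0,"ty": 0,"tz": -0.005,"turn": 0,"grip": -1},{"tx": 0,"ty": 0,"tz": -0.005,"turn": 0,"grip": -1},{"tx": 0,"ty": 0,"tz": -0.005,"turn": 0,"grip": -1},{"tx": 0,"ty": 0,"tz": 0.05,"turn": 0,"grip": -1},{"tx": 0,"ty": 0,"tz": 0.16,"turn": 0,"grip": -1},{"tx": 0,"ty": 0,"tz": 0.28,"turn": 0,"grip": -1},{"tx": 0,"ty": -0.1,"tz": 0.4,"turn": 0,"grip": -1},{"tx": 0,"ty": -0.2,"tz": 0.45,"turn": 0,"grip": -1},{"tx": 0,"ty": -0.3,"tz": 0.45,"turn": 0,"grip": -1},{"tx": 0,"ty": -0.3,"tz": 0.45,"turn": 0,"grip": -1},{"tx": 0,"ty": -0.3,"tz": 0.45,"turn": 0,"grip": -1}]}}

```text
clock: 19.6
position: [0.5146, -0.0796, 0.2216]
ee_rot: [2.029, 2.391, -0.009]
force: [-0.2, 1.4, -0.2]
width: 1.001
```

```bash
python3 m2.py w9.png
```

```text
19.6 [ 0.5146 -0.0796  0.2216] jaw 9.38 zax [ 0.001 -0.008 -1.   ] j [-0.31  0.28  0.45  1.86 -0.13  1.03  0.35] [-0.2  1.4 -0.2] 1.001371454294392
```

View pics/w9.png

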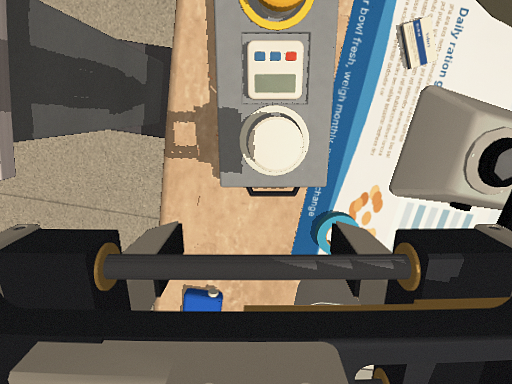

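The logger lies square in the recess at (275,69), display up. The white lid is centred in its collar at (275,139). Next I measure both and move on to the brick.

Run:
```python
from wm import *
meas('w9.png',*W,(246,37,304,103),.05,'logger (carrier 513.8,43.8, 9.4deg)')
m=((0,0,200),(180,45,255))
meas('w9.png',*m,(252,112,301,167),.074,'lidW (527.2,-37.3)')
```

```text
logger (carrier 513.8,43.8, 9.4deg) rect [513.6  40.6] [60.3 60.9] 8.9 ell [512.9  40.3] [67.2 97. ] circ [513.2  40.4] 39.7
lidW (527.2,-37.3) rect [526.9 -34.6] [53.4 52.9] 9.4 ell [528.3 -40. ] [59.4 64.9] circ [526.5 -40.2] 32.9
```

Emit:
{"name": "drive_tool", "arguments": {"increments": [{"tx": -0.02,"ty": -0.1,"tz": 0.03,"turn": -0.05,"grip": -1},{"tx": -0.04,"ty": -0.2,"tz": 0.05,"turn": -0.1,"grip": -1},{"tx": -0.06,"ty": -0.3,"tz": 0.05,"turn": -0.157,"grip": -1},{"tx": -0.08,"ty": -0.42,"tz": 0.05,"turn": -0.157,"grip": -1},{"tx": -0.1,"ty": -0.54,"tz": 0.05,"turn": -0.157,"grip": -1},{"tx": -0.12,"ty": -0.66,"tz": 0.05,"turn": -0.157,"grip": -1},{"tx": -0.124,"ty": -0.75,"tz": 0.05,"turn": -0.157,"grip": -1},{"tx": -0.124,"ty": -0.75,"tz": 0.05,"turn": -0.157,"grip": -1},{"tx": -0.124,"ty": -0.75,"tz": 0.05,"turn": -0.157,"grip": -1},{"tx": -0.124,"ty": -0.75,"tz": 0.05,"turn": -0.157,"grip": -1}]}}

```text
clock: 20.65
position: [0.4661, -0.3757, 0.2404]
ee_rot: [2.214, 2.225, -0.008]
force: [-0.3, -0.2, 0.5]
width: 0.998
```

```bash
python3 m2.py w10.png;  python3 - <<'E'
from wm import *
meas('w10.png',*B,(150,20,380,256),.022,'brick')
E
```

```text
20.65 [ 0.4661 -0.3757  0.2404] jaw 0.27 zax [-0.002 -0.006 -1.   ] j [ 0.18  0.41  0.58  1.66 -0.24  1.14  0.82] [-0.3 -0.2  0.5] 0.9981253087391672
brick rect [ 465.1 -384.1] [ 58.1 195.2] 1.0 ell [ 465.8 -381.4] [ 71.4 272. ] circ [ 464.3 -384. ] 100.2
```

View pics/w10.png

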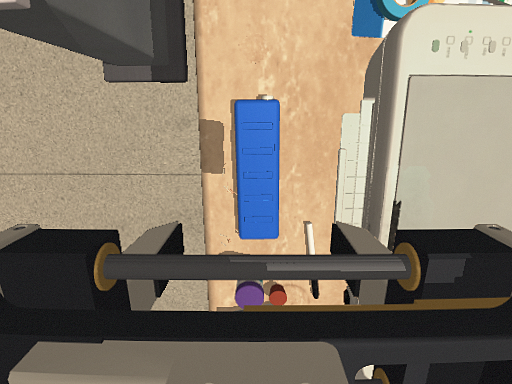

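The brick shows whole at columns 234-280, rows 98-240, square to the jaws. The canister lid is at (250,293), well clear.

Emit:
{"name": "drive_tool", "arguments": {"increments": [{"tx": -0.003,"ty": -0.017,"tz": -0.12,"turn": 0.012,"grip": -1},{"tx": -0.003,"ty": -0.017,"tz": -0.24,"turn": 0.012,"grip": -1},{"tx": -0.003,"ty": -0.017,"tz": -0.36,"turn": 0.012,"grip": -1},{"tx": -0.003,"ty": -0.017,"tz": -0.46,"turn": 0.012,"grip": -1},{"tx": -0.003,"ty": -0.017,"tz": -0.53,"turn": 0.012,"grip": -1},{"tx": -0.003,"ty": -0.017,"tz": -0.57,"turn": 0.012,"grip": -1},{"tx": -0.003,"ty": -0.017,"tz": -0.588,"turn": 0.012,"grip": -1},{"tx": -0.003,"ty": -0.017,"tz": -0.588,"turn": 0.012,"grip": -1},{"tx": -0.003,"ty": -0.017,"tz": -0.588,"turn": 0.012,"grip": -1},{"tx": -0.003,"ty": -0.017,"tz": -0.588,"turn": 0.012,"grip": 0},{"tx": -0.003,"ty": -0.017,"tz": -0.588,"turn": 0.012,"grip": 0},{"tx": -0.003,"ty": -0.017,"tz": -0.588,"turn": 0.012,"grip": 1},{"tx": -0.003,"ty": -0.017,"tz": -0.588,"turn": 0.012,"grip": 1},{"tx": -0.003,"ty": -0.017,"tz": -0.588,"turn": 0.012,"grip": 1},{"tx": -0.003,"ty": -0.017,"tz": -0.588,"turn": 0.012,"grip": 1},{"tx": -0.003,"ty": -0.017,"tz": -0.588,"turn": 0.012,"grip": 1},{"tx": -0.003,"ty": -0.017,"tz": -0.588,"turn": 0.012,"grip": 1}], "newtons": 40}}

```text
clock: 22.4
position: [0.4654, -0.3827, 0.0057]
ee_rot: [2.199, 2.238, -0.008]
force: [1.0, 0.9, 5.8]
width: 0.647
```

Emit:
{"name": "drive_tool", "arguments": {"increments": [{"tx": 0,"ty": 0,"tz": 0.06,"turn": 0,"grip": 1},{"tx": 0,"ty": 0,"tz": 0.14,"turn": 0,"grip": 1},{"tx": 0,"ty": 0,"tz": 0.23,"turn": 0,"grip": 1},{"tx": 0,"ty": 0.03,"tz": 0.3,"turn": 0,"grip": 1},{"tx": 0.02,"ty": 0.1,"tz": 0.33,"turn": 0.05,"grip": 1},{"tx": 0.04,"ty": 0.19,"tz": 0.33,"turn": 0.1,"grip": 1},{"tx": 0.06,"ty": 0.28,"tz": 0.33,"turn": 0.14,"grip": 1},{"tx": 0.08,"ty": 0.37,"tz": 0.33,"turn": 0.14,"grip": 1},{"tx": 0.1,"ty": 0.46,"tz": 0.33,"turn": 0.14,"grip": 1},{"tx": 0.121,"ty": 0.55,"tz": 0.33,"turn": 0.14,"grip": 1},{"tx": 0.121,"ty": 0.64,"tz": 0.33,"turn": 0.14,"grip": 1},{"tx": 0.121,"ty": 0.73,"tz": 0.33,"turn": 0.14,"grip": 1},{"tx": 0.121,"ty": 0.81,"tz": 0.33,"turn": 0.14,"grip": 1},{"tx": 0.121,"ty": 0.88,"tz": 0.33,"turn": 0.14,"grip": 1},{"tx": 0.121,"ty": 0.94,"tz": 0.33,"turn": 0.14,"grip": 1},{"tx": 0.121,"ty": 0.98,"tz": 0.33,"turn": 0.14,"grip": 1},{"tx": 0.121,"ty": 1,"tz": 0.33,"turn": 0.14,"grip": 1},{"tx": 0.121,"ty": 1,"tz": 0.33,"turn": 0.14,"grip": 1},{"tx": 0.121,"ty": 1,"tz": 0.33,"turn": 0.14,"grip": 1}]}}

```text
clock: 24.3
position: [0.5135, 0.0162, 0.1376]
ee_rot: [2.03, 2.392, -0.009]
force: [0.2, -1.0, -2.2]
width: 0.648
```

```bash
python3 m2.py w11.png
```

```text
24.3 [0.5135 0.0162 0.1376] jaw 9.36 zax [-0.    -0.007 -1.   ] j [-0.5   0.37  0.47  1.98 -0.22  0.84  0.25] [ 0.2 -1.  -2.2] 0.647850923317457
```

View pics/w11.png

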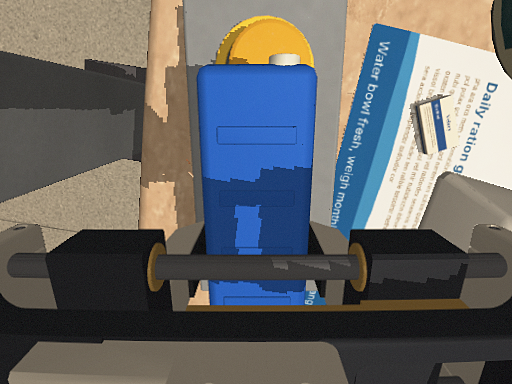

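The brick is held straight, with its front edge at row ~65. I'll check its centring from that edge.

Run:
```python
from wm import *
s=json.load(open('pics/w11.png.json'));C=cam('wrist',s);a=np.radians(99.4);ay=np.array([np.cos(a),np.sin(a)]);ax=np.array([ay[1],-ay[0]])
for z in(.1539,.150):
    P=ray(C,[(215,65),(257,65),(300,65),(198,120),(316,120)],z)[:,:2]-np.array(s['position'])[:2]
    print(z,(np.c_[P@ax,P@ay]*1000).round(1))
```

```text
0.1539 [[-21.4  96.3]
 [ -1.6  96.2]
 [ 18.7  96.2]
 [-30.8  71. ]
 [ 27.7  71. ]]
0.15 [[-21.9  96.9]
 [ -1.6  96.8]
 [ 19.3  96.8]
 [-31.6  70.9]
 [ 28.5  70.8]]
```

Emit:
{"name": "drive_tool", "arguments": {"increments": [{"tx": 0,"ty": 0.03,"tz": 0,"turn": 0,"grip": 1},{"tx": 0,"ty": 0.06,"tz": 0,"turn": 0,"grip": 1},{"tx": 0,"ty": 0.072,"tz": 0,"turn": 0,"grip": 1},{"tx": 0,"ty": 0.072,"tz": -0.04,"turn": 0,"grip": 1},{"tx": 0,"ty": 0.072,"tz": -0.08,"turn": 0,"grip": 1},{"tx": 0,"ty": 0.072,"tz": -0.11,"turn": 0,"grip": 1},{"tx": 0,"ty": 0.072,"tz": -0.13,"turn": 0,"grip": 1},{"tx": 0,"ty": 0.072,"tz": -0.14,"turn": 0,"grip": 1},{"tx": 0,"ty": 0.072,"tz": -0.141,"turn": 0,"grip": 1},{"tx": 0,"ty": 0.072,"tz": -0.141,"turn": 0,"grip": 1},{"tx": 0,"ty": 0.072,"tz": -0.141,"turn": 0,"grip": 1}]}}

```text
clock: 25.45
position: [0.514, 0.0448, 0.0818]
ee_rot: [2.03, 2.391, -0.007]
force: [0.4, -1.2, -2.1]
width: 0.646
```

Emit:
{"name": "drive_tool", "arguments": {"increments": [{"tx": 0,"ty": 0,"tz": -0.003,"turn": 0,"grip": 1},{"tx": 0,"ty": 0,"tz": -0.005,"turn": 0,"grip": 1},{"tx": 0,"ty": 0,"tz": -0.005,"turn": 0,"grip": 1},{"tx": 0,"ty": 0,"tz": -0.005,"turn": 0,"grip": 1}]}}

```text
clock: 25.85
position: [0.514, 0.0448, 0.0798]
ee_rot: [2.03, 2.391, -0.007]
force: [0.1, -0.4, -2.4]
width: 0.653
```

Emit:
{"name": "drive_tool", "arguments": {"increments": [{"tx": 0,"ty": 0,"tz": -0.002,"turn": 0,"grip": 1},{"tx": 0,"ty": 0,"tz": -0.003,"turn": 0,"grip": 1},{"tx": 0,"ty": 0,"tz": -0.003,"turn": 0,"grip": 1}]}}

```text
clock: 26.15
position: [0.514, 0.0448, 0.0796]
ee_rot: [2.031, 2.391, -0.006]
force: [-4.9, -0.8, 14.7]
width: 0.652
```

Contact (15 N). Next: release, rise and back off.

Emit:
{"name": "drive_tool", "arguments": {"increments": [{"tx": 0,"ty": 0,"tz": 0.001,"turn": 0,"grip": 1},{"tx": 0,"ty": 0,"tz": 0.001,"turn": 0,"grip": 0.1},{"tx": 0,"ty": 0,"tz": 0.001,"turn": 0,"grip": -0.3},{"tx": 0,"ty": 0,"tz": 0.001,"turn": 0,"grip": -1},{"tx": 0,"ty": 0,"tz": 0.001,"turn": 0,"grip": -1},{"tx": 0,"ty": 0,"tz": 0.001,"turn": 0,"grip": -1},{"tx": 0,"ty": 0,"tz": 0.001,"turn": 0,"grip": -1},{"tx": 0,"ty": 0,"tz": 0.05,"turn": 0,"grip": -1},{"tx": 0,"ty": 0,"tz": 0.15,"turn": 0,"grip": -1},{"tx": 0,"ty": 0,"tz": 0.27,"turn": 0,"grip": -1},{"tx": 0,"ty": -0.1,"tz": 0.38,"turn": 0,"grip": -1},{"tx": 0,"ty": -0.22,"tz": 0.45,"turn": 0,"grip": -1},{"tx": 0,"ty": -0.33,"tz": 0.45,"turn": 0,"grip": -1},{"tx": 0,"ty": -0.33,"tz": 0.45,"turn": 0,"grip": -1},{"tx": 0,"ty": -0.33,"tz": 0.45,"turn": 0,"grip": -1}]}}

```text
clock: 27.65
position: [0.5138, -0.0892, 0.26]
ee_rot: [2.035, 2.386, -0.005]
force: [-0.2, 1.0, 0.3]
width: 1.003
```

```bash
python3 m2.py w12.png
python3 - <<'E'
from wm import *
meas('w12.png',*B,(190,0,320,256),.096,'brick (513.8,43.8,9.4)')
E
```

```text
27.65 [ 0.5138 -0.0892  0.26  ] jaw 9.07 zax [ 0.002 -0.006 -1.   ] j [-0.4   0.25  0.58  1.81 -0.14  1.12  0.39] [-0.2  1.   0.3] 1.0031801716319166
brick (513.8,43.8,9.4) rect [515.6  21. ] [ 58.4 153.5] 9.1 ell [513.3  35. ] [ 60.  388.1] circ [515.6  21.7] 81.2
```

View pics/w12.png

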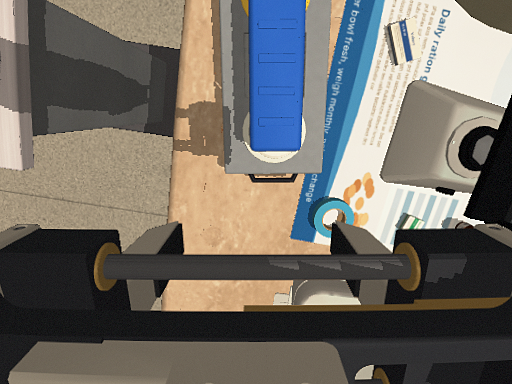

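The brick lies along the carrier. Its near end is 99.5 mm from the carrier's centre (100 expected), about 2 mm off across and 0.3° off in angle. The arm is clear, so I hand the job in.

```bash
python3 -c "
from cell import *
print(sign_off(), observe()['clock'])"
```

```text
the job is handed in; nothing more can be done
the job is handed in; nothing more can be done
```

The carrier is packed and handed in at about 28 s on the clock. Both pots stand in the wells of their own colour, the logger lies display up in the recess, and the brick bridges both lids. The hand-in gave no verdict.

**Last checks, by wrist camera against the carrier centre and collars I measured:**

| Item | Across or in x | Along or in y | Angle |
|---|---|---|---|
| Yellow pot, lid against its collar | about 3 mm | about 1 mm | not measured |
| White pot, lid against its collar | 1 mm | about 3 mm | not measured |
| Logger in recess | under 1 mm | about 3 mm | 0.5° |
| Brick on lids | about 2 mm | about 0.5 mm | 0.3° |

All are within the allowed limits. I did not measure heights or tilts from the images. I judged them from the gripper height at each release and, for the brick, the 15 N contact as it touched the lids.

**What disagreed or failed:**
- One early move was refused, probably because the turn value was missing; it moved nothing.
- The top and wrist cameras differed by 2–5 mm in x, and by about 8 mm in y for the logger, so I used the wrist values.
- In the last picture only the brick's near end was in view, so its position along the carrier comes from that end.
- I did not measure the bystanders again at the end. The tape looked undisturbed in the last picture, and the gripper stayed clear of the bottle and canister.

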